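Shake a pigment sample on the touch mixer

TASK

Turn the red isolator handle on the mixer from off (white dot) fully round to on (green dot), then press the blue sample jar upright onto the middle of the mixer's sprung pad, push the pad fully down and keep it there for about two seconds. Then set the jar back down upright on the sheet-metal tray beside the other jars (don't drop it), leaving the mixer switched on and the pink and yellow jars where they stand.

Things in the scene. Friction and masses are not known exactly. Their poses are not given: they have to be found in the camera images.
- mixer: grey touch mixer fixed to the bench: housing 160 mm (x) by 270 mm (y) by 70 mm high. Origin at the centre of its underside. On its top the round sprung pad is centred at its own y = +70 mm and the isolator handle's axis at its own y = -70 mm.
- pad_top (a point): centre of the top face of the sprung pad, a black rubber disc 80 mm in diameter with a yellow edge stripe; its top is 106 mm above the bench when up and moves down with the pad.
- pad (a joint): how far the sprung pad is pressed down, in m: 0 up, 0.014 fully down on its stop. It starts to move at about 5 N and takes about 11 N to push fully down; the weight of a jar alone does not move it.
- isolator_grip (a point): point on the isolator's vertical axis at half the height of the red grip bar, 103 mm above the bench. The bar is 90 mm long (this point's x axis lies along it), 18 mm thick and 40 mm tall (83 to 123 mm above the bench), with a white stripe on its pointer end, the point's -x side. It turns with the handle.
- isolator (a joint): isolator handle angle in rad: 0 = off (pointer at the 18 mm white dot, towards the mixer's -x side), 1.05 = on (pointer at the 18 mm green dot). Both are end stops. It turns clockwise seen from above to switch on, takes about 0.15 N m, and stays where it is left; it may start up to 0.15 rad from its off stop.
- tray: shallow galvanised sheet-metal tray fixed to the bench, 150 mm (x) by 360 mm (y), rim 18 mm high, walls and floor 3 mm thick. Origin at the centre of its underside. The three jars stand on it in a row along its y axis, about 110 mm apart, in any order.
- jar_blue: closed wide-mouth sample jar, blue: a plain upright cylinder 52 mm in diameter and 120 mm tall, white with a broad blue band round the side and a blue cap (cap and body are the same diameter), about 0.25 kg. Origin at the centre of its underside, z up.
- jar_pink: closed wide-mouth sample jar, pink: a plain upright cylinder 52 mm in diameter and 120 mm tall, white with a broad pink band round the side and a pink cap (cap and body are the same diameter), about 0.25 kg. Origin at the centre of its underside, z up.
- jar_yellow: closed wide-mouth sample jar, yellow: a plain upright cylinder 52 mm in diameter and 120 mm tall, white with a broad yellow band round the side and a yellow cap (cap and body are the same diameter), about 0.25 kg. Origin at the centre of its underside, z up.
Not all that is in view belongs to the job. Several things look just like the jar_blue: the one meant starts farthest to the robot's right. What is meant by the jar_pink is not turquoise, and is the smaller of those in its own colour.

How it is judged:
By the outcome, as a careful person would: the job done as asked, in the order asked, and still so for the second after the job is handed in, with the robot touching nothing.
It also fails if it takes over 72 s, if anything falls off the work surface, if the arm or the gripper's body presses on something with over 40 N, if the wrist force passes 120 N, or if a joint passes its speed limit or range.

ROBOT

A 7-joint arm with a two-finger parallel gripper is mounted at the origin on the work surface. World frame = base frame: x ahead of the robot, y to its left, z up, the work surface at z = 0. Lengths are in m, angles in degrees, forces in N, time in s.
With the tool pointing down it reaches from about 0.4 to 0.85 m from the base axis. Payload 6.9 kg.
Tool frame: the origin (TCP) lies midway between the tips of the shut fingers; the grasp point (between the pads) lies 19 mm behind it; z points along the fingers, y is the line along which they close (so a half turn about z gives the same grasp; the last joint's range is limited). The gripper opens to 85 mm and grips with 20 to 120 N. Pads are 22 mm wide; open, the fingers measure 114 mm over their backs; the gripper's body (76 mm by 85 mm) begins 54 mm behind the grasp point. The pads swing forward as they close: fully open they stand 13 mm farther back than shut.
Start: joints at [6.045, 29.078, -13.613, 85.955, 7.202, 65.827, -8.869], TCP at [0.625, -0, 0.203] pointing down, gripper open.
Joint ranges: [-176.47, 176.47], [-13.61, 117.27], [-81.72, 77.17], [0.22, 143.17], [-87.28, 267.28], [10, 112.55], [-165.47, 165.47]. Speed limits (degrees/s): [136.94, 136.94, 180, 180, 180, 180, 180].

INTERFACE

Orientations are given as [roll, pitch, yaw] about the fixed x, y, z axes, in that order (R = Rz(yaw) Ry(pitch) Rx(roll)).
In Python, from plant import sense, read_camera, get_calibration, close_job gives the robot as it stands.
- The arm moves only by the tool jog_arm, never from a script. Its argument "deltas" is a list of rows, each an object with "claw": the opening, from 0 (shut) to 1 (fully open); "dp": the shift along the tool's x, y, z in cm, a list of three; "twist": the turn about the tool's z in rad. A call has 1 to 10 rows; each row shifts and turns the commanded pose from where the row before left it, along the tool's axes as they then stand; what a row does not reach is not made up. A row lasts 1/10 s, in which the tool goes at most 50 mm and 8.59 degrees, less where a joint would pass 70% of its speed; a pose out of reach is approached as far as the arm can. A call with a gripper value outside its range is refused whole. The fingers move at their own pace and stop on an object; the grip force is fixed at half the most. Time passes only in rows, so rows that do not move let the fingers close. It gives the time, the measured TCP pose, the force, the opening and the grip force at its end, in the units of the state.
- sense(): the state, without advancing time (a new reading comes with each control period).
- read_camera(name): name is "scene" or "side" or "wrist"; returns the picture (384x512x3 uint8, blue, green, red); there is no depth.
- get_calibration(name): a dict with "fx", "fy", "cx", "cy" (pixels), "k1" (the pictures are not rectified: a ray, as slopes to the right and down, at radius r is drawn at 1 + k1 r^2 times it, then the intrinsics apply), "extrinsics" (4x4, takes a point from camera to world coordinates). Camera axes: x right, y down, z forward; pixel columns grow to the right and rows downward; lengths in m; the calibration is good to about 2 mm. A picture is of the moment at which its call begins: read the wrist's pose just before it. get_calibration takes no time and is no camera call; for the wrist camera it gives the pose at the moment of the call.
- close_job(): hands the job in; it is judged then, once.
The state is a dict: "clock": time; "joints": joint angles; "qd": joint speeds; "joint_efforts": joint torques, N m; "ee_pos": TCP position; "tool_rot": TCP orientation; "force": force on the tool from outside, world axes, zero at the start; "torque": the same for the moment, N m; "gripper_width": opening from 0.0 (shut) to 1.0 (fully open); "gripper_force": force on a finger pad.
Only numpy, scipy, OpenCV 4.12 (cv2) and the standard library are available. Lean on these libraries where they do the work, as an engineer would, in place of code of your own. Each camera call takes 0.05 s, during which the arm holds its last target. There are 200 camera calls.

## Working session

There is one attempt and no reset: what is moved stays moved. The work goes in short steps, Python scripts to look and compute and a tool call to move; the robot and the scene stay as the last step left them, time stands still between calls to the robot, and variables do not carry over. Pictures are saved under pics/ and viewed, at most 10 in all, crops included, and the job is handed in when it is done.

Besides the shell and the picture viewer there is one more tool, called after "Emit:" as name(argument=value, ...) on one line, values as JSON. jog_arm: Moves the arm, as the interface text tells. Its arguments: {"type":"object","properties":{"deltas":{"type":"array","items":{"type":"object","properties":{"claw":{"type":"number"},"dp":{"type":"array","items":{"type":"number"}},"twist":{"type":"number"}}}}},"required":["deltas"]}

```bash
mkdir -p pics; cat > h.py <<'E'
import numpy as np, cv2
from plant import sense, read_camera, get_calibration, close_job
def shot(n,tag):
    c=get_calibration(n); im=read_camera(n); cv2.imwrite(f'pics/{tag}.png',im); np.save(f'pics/{tag}.npy',np.array([c],dtype=object)); return c,im
def load(tag): return np.load(f'pics/{tag}.npy',allow_pickle=True)[0],cv2.imread(f'pics/{tag}.png')
def ray(c,u,v):
    K=np.array([[c['fx'],0,c['cx']],[0,c['fy'],c['cy']],[0,0,1.]])
    p=cv2.undistortPoints(np.array([[[u,v]]],float),K,np.array([c['k1'],0,0,0.]))[0,0]
    T=np.array(c['extrinsics']); return T[:3,3],T[:3,:3]@np.array([p[0],p[1],1])
def onplane(c,u,v,z):
    o,d=ray(c,u,v); return o+d*(z-o[2])/d[2]
E
python3 - <<'E'
from h import *
ims=[]
for n in ('scene','side','wrist'):
    c,im=shot(n,n+'0'); ims.append(im); print(n,np.round(c['extrinsics'],3).tolist(),c['fx'],c['k1'])
s=sense(); print({k:np.round(v,3).tolist() for k,v in s.items()})
E
```

```text
scene [[0.385, 0.654, -0.651, 1.184], [0.923, -0.284, 0.26, -0.289], [-0.015, -0.701, -0.713, 0.817], [0.0, 0.0, 0.0, 1.0]] 428.4415598761971 -0.13137592079540372
side [[-0.954, -0.215, 0.21, 0.32], [-0.3, 0.712, -0.634, 0.654], [-0.014, -0.668, -0.744, 0.852], [0.0, 0.0, 0.0, 1.0]] 394.519090676636 -0.08111389487737734
wrist [[1.0, 0.001, -0.001, 0.624], [0.0, -0.965, -0.261, 0.067], [-0.001, 0.261, -0.965, 0.374], [0.0, 0.0, 0.0, 1.0]] 269.829268371894 -0.06268714933962372
{'clock': 0.15, 'joints': [6.044, 29.117, -13.609, 85.992, 7.201, 65.827, -8.869], 'qd': [0.125, -0.063, 0.015, -0.243, 0.009, -0.042, -0.009], 'joint_efforts': [-0.001, -62.101, -2.189, -24.984, 0.013, 0.009, 0.0], 'ee_pos': [0.625, -0.0, 0.203], 'tool_rot': [-179.922, -0.0, 89.999], 'force': [0.139, 0.595, -0.162], 'torque': [-0.009, 0.009, 0.029], 'gripper_force': 0.0, 'gripper_width': 1.0}
```

View pics/scene0.png

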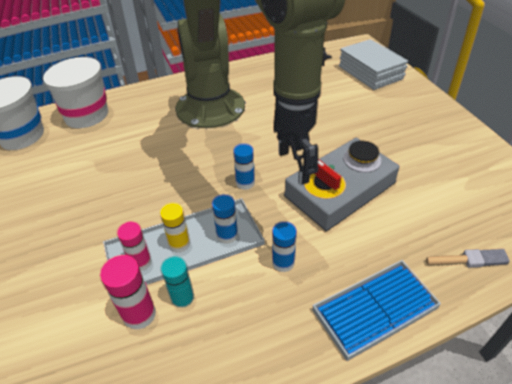

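View pics/side0.png

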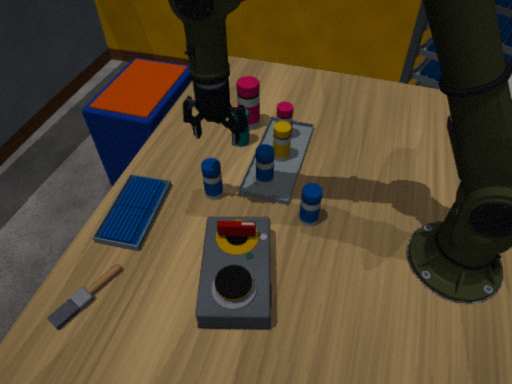

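Scene view: the mixer is right of centre, with the red handle at (325,178) and the pad at (364,153). The tray holds pink (133,243), yellow (174,226) and blue (224,217). Extra blue jars stand at (244,166) and (284,246), and there is a big pink and a turquoise one. The side view shows the same things, with the handle at (237,230) and the pad at (235,285).

```bash
python3 - <<'E'
from h import *
R={'blue':((100,150,60),(118,255,255)),'pink':((160,140,80),(174,255,255)),'yellow':((20,150,100),(32,255,255)),'red':((0,170,60),(6,255,255)),'red2':((175,170,60),(180,255,255)),'green':((45,80,60),(80,255,255))}
for t in ('scene0','side0'):
    c,im=load(t); hsv=cv2.cvtColor(im,cv2.COLOR_BGR2HSV)
    for k,(a,b) in R.items():
        n,l,st,ce=cv2.connectedComponentsWithStats(cv2.inRange(hsv,a,b))
        for i in range(1,n):
            x,y,w,h,A=st[i]
            if A<25 or y<70: continue
            z=.12 if k in('blue','pink','yellow') else .123 if 'red' in k else .07
            print(t,k,(x,y,w,h,A),np.round(ce[i],1),np.round(onplane(c,*ce[i],z)[:2],3))
big=[]
c,im=load('scene0'); a=cv2.resize(im[120:230,270:410],None,fx=4,fy=4,interpolation=2)
c,im=load('side0'); b=cv2.resize(im[205:335,190:285],None,fx=3.38,fy=3.385,interpolation=2)
c,im=load('wrist0'); 
b=cv2.resize(b,(240,440)); cv2.imwrite('pics/m.png',np.hstack([a,b]))
E
```

```text
scene0 blue (np.int32(111), np.int32(75), np.int32(8), np.int32(12), np.int32(64)) [114.7  80.2] [-0.105 -0.276]
scene0 blue (np.int32(103), np.int32(77), np.int32(8), np.int32(12), np.int32(63)) [106.8  82.2] [-0.104 -0.302]
scene0 blue (np.int32(35), np.int32(91), np.int32(17), np.int32(15), np.int32(166)) [43.1 98. ] [-0.105 -0.506]
scene0 blue (np.int32(0), np.int32(113), np.int32(40), np.int32(26), np.int32(312)) [ 21.  128.8] [ 0.037 -0.573]
scene0 blue (np.int32(234), np.int32(145), np.int32(18), np.int32(19), np.int32(287)) [243.  153.7] [ 0.404 -0.028]
scene0 blue (np.int32(236), np.int32(169), np.int32(18), np.int32(15), np.int32(193)) [244.3 176.8] [ 0.484 -0.055]
scene0 blue (np.int32(213), np.int32(196), np.int32(22), np.int32(22), np.int32(403)) [223.2 206.3] [ 0.554 -0.132]
scene0 blue (np.int32(216), np.int32(222), np.int32(21), np.int32(17), np.int32(223)) [226.4 230.9] [ 0.623 -0.149]
scene0 blue (np.int32(273), np.int32(223), np.int32(23), np.int32(24), np.int32(454)) [283.9 234.3] [ 0.68  -0.042]
scene0 blue (np.int32(273), np.int32(251), np.int32(21), np.int32(16
[... 1756 characters left out ...]
 [ 0.697 -0.44 ]
side0 pink (np.int32(277), np.int32(102), np.int32(16), np.int32(11), np.int32(136)) [284.5 106.7] [ 0.542 -0.343]
side0 yellow (np.int32(388), np.int32(70), np.int32(12), np.int32(13), np.int32(48)) [394.5  76.8] [ 0.223 -0.624]
side0 yellow (np.int32(274), np.int32(121), np.int32(17), np.int32(11), np.int32(156)) [282.1 126.3] [ 0.525 -0.247]
side0 yellow (np.int32(216), np.int32(233), np.int32(42), np.int32(22), np.int32(416)) [235.3 245.8] [0.518 0.192]
side0 red (np.int32(217), np.int32(221), np.int32(38), np.int32(8), np.int32(164)) [232.5 224.5] [0.543 0.14 ]
side0 green (np.int32(246), np.int32(253), np.int32(7), np.int32(6), np.int32(30)) [249.1 255.2] [0.492 0.176]
```

View pics/m.png

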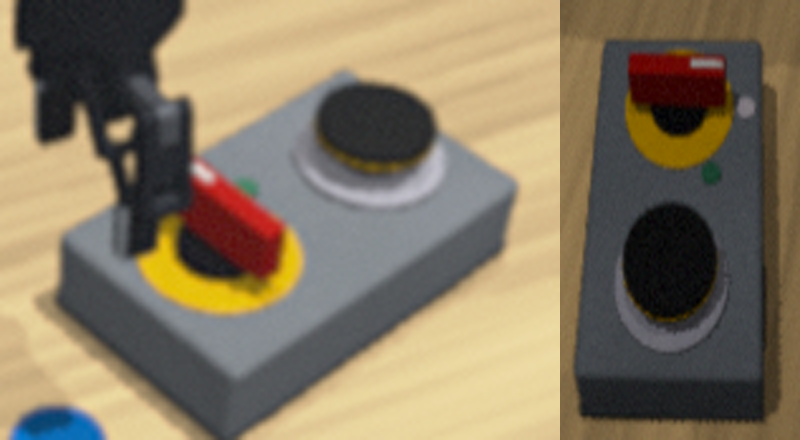

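View pics/wrist0.png

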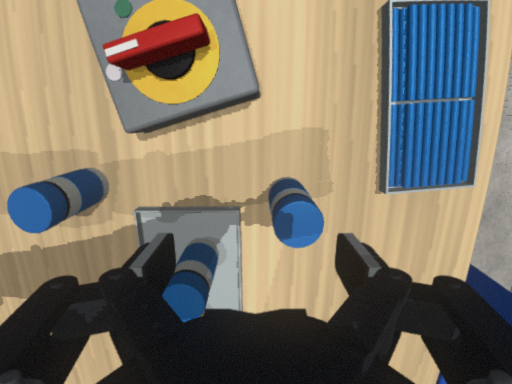

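Crop: the handle is off, with the stripe end by the white dot, and the green dot is further round clockwise. Wrist view: handle at (157,42), white dot (113,73), green dot (123,8), tray blue jar cap near (185,290). The tray blue jar (y≈-0.13) is the one farthest to the robot's right.

```bash
cat > meas.py <<'E'
from h import *
def hsvm(im,a,b): return cv2.inRange(cv2.cvtColor(im,cv2.COLOR_BGR2HSV),a,b)
def bigc(m,box=None):
    if box is not None:
        z=np.zeros_like(m); x0,y0,x1,y1=box; z[y0:y1,x0:x1]=m[y0:y1,x0:x1]; m=z
    cs,_=cv2.findContours(m,cv2.RETR_EXTERNAL,cv2.CHAIN_APPROX_NONE); return max(cs,key=cv2.contourArea)
def hullc(c,cont,z):
    p=np.array([onplane(c,*q,z)[:2] for q in cv2.convexHull(cont)[:,0].astype(float)],np.float32)
    return p
E
python3 - <<'E'
from meas import *
# yellow disc under handle
for t,box in (('scene0',(295,150,360,205)),('side0',(205,215,265,260)),('wrist0',(100,0,240,120))):
    c,im=load(t); ct=bigc(hsvm(im,(18,120,80),(34,255,255)),box)
    p=hullc(c,ct,.072); print(t,'yellow',np.round(cv2.minEnclosingCircle(p),3).tolist() if 0 else [np.round(v,3) for v in cv2.minEnclosingCircle(p)])
# pad: dark disc
for t,box in (('scene0',(340,130,390,170)),('side0',(205,255,265,312))):
    c,im=load(t); ct=bigc(hsvm(im,(0,0,0),(180,255,60)),box); p=hullc(c,ct,.106)
    print(t,'pad',[np.round(v,3) for v in cv2.fitEllipse(p)], [np.round(v,3) for v in cv2.minEnclosingCircle(p)])
c,im=load('wrist0')
w=onplane(c,113,73,.071);g=onplane(c,123,8,.071);print('dots',w,g)
ct=bigc(hsvm(im,(0,150,40),(6,255,255))|hsvm(im,(172,150,40),(180,255,255)),(90,0,230,80)); 
r=cv2.minAreaRect(ct); print(r, [np.round(onplane(c,*q,.123)[:2],3) for q in cv2.boxPoints(r)])
# jar_blue cap tops: cap side+top in scene; ellipses
for t,box in (('scene0',(205,190,240,218)),('side0',(250,140,280,163))):
    c,im=load(t); ct=bigc(hsvm(im,(98,140,50),(120,255,255)),box); print(t,cv2.boundingRect(ct))
E
```

```text
scene0 yellow [array([0.537, 0.136]), np.float64(0.052)]
side0 yellow [array([0.536, 0.135]), np.float64(0.052)]
wrist0 yellow [array([0.534, 0.137]), np.float64(0.052)]
scene0 pad [array([0.5  , 0.267]), array([0.073, 0.076]), np.float64(46.85)] [array([0.5  , 0.267]), np.float64(0.038)]
side0 pad [array([0.494, 0.273]), array([0.08 , 0.093]), np.float64(34.536)] [array([0.495, 0.274]), np.float64(0.047)]
dots [0.47163957 0.11717369 0.071     ] [0.48822499 0.18053176 0.071     ]
((155.8666229248047, 43.236576080322266), (34.629913330078125, 102.32402801513672), 72.12130737304688) [array([0.49 , 0.134]), array([0.577, 0.157]), array([0.585, 0.13 ]), array([0.497, 0.107])]
scene0 (213, 195, 22, 23)
side0 (256, 144, 18, 18)
```

Emit:
jog_arm(deltas=[{"dp": [2.3,-1.5,0],"claw": 1,"twist": 0},{"dp": [2.3,-1.5,0],"claw": 1,"twist": 0},{"dp": [2.3,-1.5,0],"claw": 1,"twist": 0},{"dp": [2.3,-1.5,0],"claw": 1,"twist": 0},{"dp": [2.3,-1.5,0],"claw": 1,"twist": 0},{"dp": [2.1,-1.4,0],"claw": 1,"twist": 0},{"dp": [0,0,0],"claw": 1,"twist": -0.14},{"dp": [0,0,0],"claw": 1,"twist": -0.14},{"dp": [0,0,0],"claw": 1,"twist": -0.14},{"dp": [0,0,0],"claw": 1,"twist": -0.14}])

```text
clock: 1.15
ee_pos: [0.5357, 0.136, 0.2033]
tool_rot: [-180.0, -0.0, 122.4]
force: [0.6, -0.1, -0.7]
gripper_width: 1.0
gripper_force: 0.0
```

Emit:
jog_arm(deltas=[{"dp": [0,0,0],"claw": 1,"twist": -0.14},{"dp": [0,0,0],"claw": 1,"twist": -0.14},{"dp": [0,0,0],"claw": 1,"twist": -0.14},{"dp": [0,0,0],"claw": 1,"twist": -0.14},{"dp": [0,0,0],"claw": 1,"twist": -0.14},{"dp": [0,0,0],"claw": 1,"twist": -0.14},{"dp": [0,0,0],"claw": 1,"twist": -0.14},{"dp": [0,0,0],"claw": 1,"twist": -0.14},{"dp": [0,0,0],"claw": 1,"twist": -0.14},{"dp": [0,0,0],"claw": 1,"twist": 0}])

```text
clock: 2.15
ee_pos: [0.5358, 0.1357, 0.2031]
tool_rot: [180.0, -0.0, -165.6]
force: [0.2, -0.1, 0.8]
gripper_width: 1.001
gripper_force: 0.0
```

```bash
python3 - <<'E'
from h import *
s=sense(); print({k:np.round(s[k],3).tolist() for k in ('clock','joints','ee_pos','tool_rot','force')})
shot('wrist','wrist1')
E
```

```text
{'clock': 2.15, 'joints': [10.798, 26.404, -41.883, 96.775, 19.204, 64.286, 67.798], 'ee_pos': [0.536, 0.136, 0.203], 'tool_rot': [179.979, -0.047, -165.623], 'force': [0.211, -0.096, 0.827]}
```

View pics/wrist1.png

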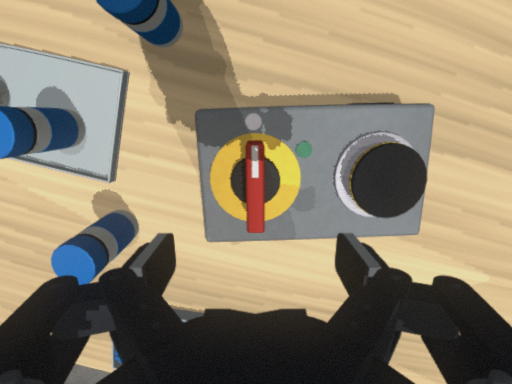

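The wrist camera sees the whole mixer: handle at (255,187), pad at (388,180), white dot (253,121), green dot (304,149). The tray blue jar is at the left, at (15,132).

```bash
python3 - <<'E'
from meas import *
c,im=load('wrist1')
p=hullc(c,bigc(hsvm(im,(18,120,80),(34,255,255)),(195,110,320,240)),.072); print('axis',cv2.minEnclosingCircle(p))
p=hullc(c,bigc(hsvm(im,(0,0,0),(180,255,60)),(350,140,430,220)),.106); print('pad',cv2.minEnclosingCircle(p),cv2.fitEllipse(p))
m=hsvm(im,(0,150,140),(6,255,255))|hsvm(im,(172,150,140),(180,255,255))
ct=bigc(m,(230,130,280,240)); r=cv2.minAreaRect(ct)
q=[onplane(c,*x,.123)[:2] for x in cv2.boxPoints(r)]; print(r,np.round(q,3).tolist())
a=onplane(c,255,142,.123);b=onplane(c,256,231,.123);d=b-a;print('bar',a,b,np.degrees(np.arctan2(d[1],d[0])))
w=onplane(c,253,121,.071);g=onplane(c,304,149,.071);print('dots',w,g)
# housing top face corners
q=np.array([onplane(c,*x,.07)[:2] for x in ((197,109),(434,104),(421,234),(209,241))]);print(q.round(3).tolist())
E
```

```text
axis ((0.5344144701957703, 0.13662520051002502), 0.05200520157814026)
pad ((0.49494504928588867, 0.2691502571105957), 0.04022209718823433) ((0.4946531355381012, 0.2693796753883362), (0.07716353982686996, 0.08018336445093155), 170.9622802734375)
((255.0, 195.0), (72.0, 16.0), 90.0) [[0.507, 0.122], [0.503, 0.136], [0.573, 0.155], [0.577, 0.139]]
bar [0.49000514 0.12531947 0.123     ] [0.57513665 0.14823109 0.123     ] 15.063219962086709
dots [0.47252007 0.11860683 0.071     ] [0.48771829 0.18138721 0.071     ]
[[0.475, 0.056], [0.402, 0.308], [0.551, 0.356], [0.625, 0.101]]
```

Emit:
jog_arm(deltas=[{"dp": [0.1,0.1,2.8],"claw": 1,"twist": -0.012},{"dp": [0,0,2.8],"claw": 1,"twist": 0},{"dp": [0,0,2.8],"claw": 1,"twist": 0},{"dp": [0,0,2.0],"claw": 1,"twist": 0},{"dp": [0,0,1.1],"claw": 1,"twist": 0},{"dp": [0,0,0],"claw": 0.1,"twist": 0},{"dp": [0,0,0],"claw": 0.1,"twist": 0},{"dp": [0,0,0],"claw": 0.1,"twist": 0},{"dp": [0,0,0],"claw": 0.1,"twist": 0},{"dp": [0,0,0],"claw": 0.1,"twist": 0}])

```text
clock: 3.2
ee_pos: [0.5357, 0.1355, 0.0896]
tool_rot: [-179.9, 0.1, -165.1]
force: [-4.7, -0.1, 7.5]
gripper_width: 0.184
gripper_force: 58.5
```

Emit:
jog_arm(deltas=[{"dp": [0,0,0],"claw": 0,"twist": 0.12},{"dp": [0,0,0],"claw": 0,"twist": 0.12},{"dp": [0,0,0],"claw": 0,"twist": 0.12},{"dp": [0,0,0],"claw": 0,"twist": 0.12},{"dp": [0,0,0],"claw": 0,"twist": 0.12},{"dp": [0,0,0],"claw": 0,"twist": 0.12},{"dp": [0,0,0],"claw": 0,"twist": 0.12},{"dp": [0,0,0],"claw": 0,"twist": 0.12},{"dp": [0,0,0],"claw": 0,"twist": 0.08},{"dp": [0,0,0],"claw": 0,"twist": 0}])

```text
clock: 4.2
ee_pos: [0.5356, 0.1356, 0.0897]
tool_rot: [180.0, 0.1, 135.2]
force: [0.4, -3.9, 6.5]
gripper_width: 0.181
gripper_force: 58.8
```

```bash
python3 - <<'E'
from h import *
s=sense(); print({k:np.round(s[k],3).tolist() for k in ('clock','joints','ee_pos','tool_rot','force','torque')})
E
```

```text
{'clock': 4.2, 'joints': [-3.042, 30.264, -20.848, 105.832, 14.517, 46.412, 13.851], 'ee_pos': [0.536, 0.136, 0.09], 'tool_rot': [179.979, 0.15, 135.208], 'force': [0.416, -3.935, 6.466], 'torque': [-0.795, 0.02, 0.365]}
```

Emit:
jog_arm(deltas=[{"dp": [0,0,0],"claw": 0,"twist": 0.04},{"dp": [0,0,0],"claw": 0,"twist": 0.03},{"dp": [0,0,0],"claw": 0,"twist": 0}])

```text
clock: 4.5
ee_pos: [0.5356, 0.1356, 0.0896]
tool_rot: [180.0, 0.2, 131.5]
force: [0.0, -4.4, 6.6]
gripper_width: 0.184
gripper_force: 64.5
```

```bash
python3 - <<'E'
from h import *
s=sense(); print({k:np.round(s[k],3).tolist() for k in ('clock','ee_pos','tool_rot','force','torque')})
E
```

```text
{'clock': 4.5, 'ee_pos': [0.536, 0.136, 0.09], 'tool_rot': [179.976, 0.173, 131.464], 'force': [0.038, -4.391, 6.587], 'torque': [-0.973, -0.026, 1.459]}
```

Emit:
jog_arm(deltas=[{"dp": [0,0,0],"claw": 1,"twist": 0},{"dp": [0,0,0],"claw": 1,"twist": 0},{"dp": [0,0,0],"claw": 1,"twist": 0},{"dp": [0,0,0],"claw": 1,"twist": 0},{"dp": [0,0,-2],"claw": 1,"twist": 0},{"dp": [0,0,-3],"claw": 1,"twist": 0},{"dp": [0,0,-3],"claw": 1,"twist": 0},{"dp": [0,0,-3],"claw": 1,"twist": 0},{"dp": [0,0,-3],"claw": 1,"twist": 0},{"dp": [0,0,-1],"claw": 1,"twist": 0}])

```text
clock: 5.5
ee_pos: [0.536, 0.1373, 0.2416]
tool_rot: [179.8, 0.1, 131.4]
force: [0.4, -0.4, -0.1]
gripper_width: 1.003
gripper_force: 0.0
```

Emit:
jog_arm(deltas=[{"dp": [0,0,0],"claw": 1,"twist": 0.14},{"dp": [0,0,0],"claw": 1,"twist": 0.14},{"dp": [0,0,0],"claw": 1,"twist": 0.14},{"dp": [0,0,0],"claw": 1,"twist": 0.14},{"dp": [0,0,0],"claw": 1,"twist": 0.14},{"dp": [-2.5,0.4,0],"claw": 1,"twist": 0.02},{"dp": [-2.5,0.4,0],"claw": 1,"twist": 0},{"dp": [-2.5,0.4,0],"claw": 1,"twist": 0},{"dp": [-2.5,0.4,0],"claw": 1,"twist": 0},{"dp": [0,0,0],"claw": 1,"twist": 0}])

```text
clock: 6.5
ee_pos: [0.5516, 0.0321, 0.2376]
tool_rot: [-179.9, 0.1, 89.8]
force: [-0.6, -0.2, -0.3]
gripper_width: 1.003
gripper_force: 0.0
```

```bash
python3 - <<'E'
from h import *
s=sense(); print({k:np.round(s[k],3).tolist() for k in ('clock','joints','ee_pos','tool_rot','force')})
_,a=shot('wrist','wrist2'); _,b=shot('side','side2')
v=np.hstack([cv2.resize(a,(480,360)),cv2.resize(b[200:340,190:290],(257,360),interpolation=2)]); cv2.imwrite('pics/v2.png',v)
E
```

```text
{'clock': 6.5, 'joints': [1.554, 21.013, -10.915, 93.764, 4.419, 65.723, -10.7], 'ee_pos': [0.552, 0.032, 0.238], 'tool_rot': [-179.933, 0.146, 89.777], 'force': [-0.629, -0.163, -0.296]}
```

View pics/v2.png

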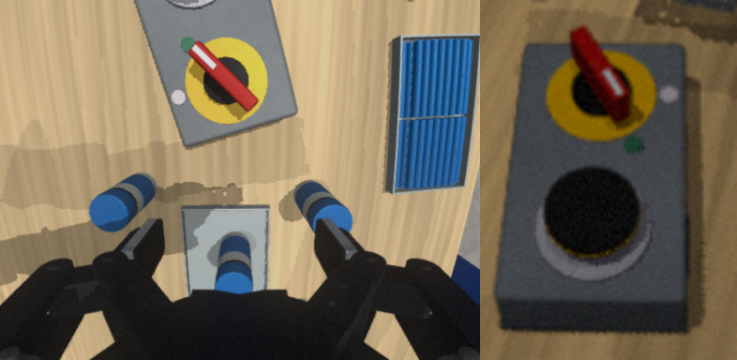

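The handle pointer is now at the green dot in both views. The tray blue jar is at about (250,283) in full wrist pixels, still standing in place.

```bash
cat >> meas.py <<'E'
def bearing(t,a,b,box):
    c,im=load(t); ct=bigc(hsvm(im,a,b),box)
    o=None; az=[]
    for u,v in ct[:,0].astype(float):
        o,d=ray(c,u,v); az.append(np.arctan2(d[1],d[0]))
    az=np.unwrap(az); return o[:2],(az.min()+az.max())/2,(az.max()-az.min())/2
def solve(bs):
    A=np.array([[-np.sin(a),np.cos(a)] for _,a,_ in bs]); y=np.array([A[i]@bs[i][0] for i in range(len(bs))])
    p=np.linalg.lstsq(A,y,rcond=None)[0]; return p,A@p-y,[np.linalg.norm(p-o)*np.sin(h) for o,_,h in bs]
E
python3 - <<'E'
from meas import *
B=((98,140,40),(120,255,255));Y=((20,150,80),(32,255,255));P=((160,140,70),(175,255,255))
def f(n,*v):
    p,r,rad=solve([bearing(*x) for x in v]); print(n,p.round(4),'res',r.round(4),'rad',np.round(rad,4))
f('blue',('scene0',*B,(205,190,240,245)),('side0',*B,(250,140,280,185)))
f('blue2',('scene0',*B,(205,190,240,245)),('side2',*B,(250,140,280,185)),('wrist2',*B,(225,250,275,310)))
f('yellow',('scene0',*Y,(155,195,195,250)),('side0',*Y,(270,115,296,160)))
f('pink',('scene0',*P,(112,218,146,250)),('side0',*P,(272,98,300,125)))
for t,box in (('side2',(205,255,265,312)),):
    c,im=load(t); p=hullc(c,bigc(hsvm(im,(0,0,0),(180,255,60)),box),.106); print('pad',cv2.minEnclosingCircle(p))
E
```

```text
blue [ 0.5444 -0.1291] res [-0.  0.] rad [0.0237 0.0238]
blue2 [ 0.5432 -0.1285] res [-0.0003 -0.001   0.0009] rad [0.0237 0.0238 0.0248]
yellow [ 0.5244 -0.2429] res [ 0. -0.] rad [0.0248 0.0237]
pink [ 0.5422 -0.342 ] res [0. 0.] rad [0.0242 0.0236]
pad ((0.49454259872436523, 0.2735573947429657), 0.046650923788547516)
```

Emit:
jog_arm(deltas=[{"dp": [-2.3,-0.1,0],"claw": 1,"twist": 0},{"dp": [-2.3,-0.1,0],"claw": 1,"twist": 0},{"dp": [-2.3,-0.1,0],"claw": 1,"twist": 0},{"dp": [-2.3,-0.1,0],"claw": 1,"twist": 0},{"dp": [-2.3,-0.1,0],"claw": 1,"twist": 0},{"dp": [-2.3,-0.1,0],"claw": 1,"twist": 0},{"dp": [-2.3,-0.1,0],"claw": 1,"twist": 0},{"dp": [0,0,2],"claw": 1,"twist": 0},{"dp": [0,0,2],"claw": 1,"twist": 0},{"dp": [0,0,0],"claw": 1,"twist": 0}])

```text
clock: 7.6
ee_pos: [0.5433, -0.1225, 0.1959]
tool_rot: [-179.7, -0.1, 90.2]
force: [0.2, 0.0, 0.3]
gripper_width: 0.999
gripper_force: 0.0
```

Emit:
jog_arm(deltas=[{"dp": [-0.6,0.1,0],"claw": 1,"twist": 0},{"dp": [0,0,2.5],"claw": 1,"twist": 0},{"dp": [0,0,2.5],"claw": 1,"twist": 0},{"dp": [0,0,2.5],"claw": 1,"twist": 0},{"dp": [0,0,2.5],"claw": 1,"twist": 0},{"dp": [0,0,2],"claw": 1,"twist": 0},{"dp": [0,0,1],"claw": 1,"twist": 0},{"dp": [0,0,0],"claw": 1,"twist": 0}])

```text
clock: 8.4
ee_pos: [0.5458, -0.13, 0.0681]
tool_rot: [-179.9, -0.0, 90.1]
force: [0.0, 0.2, 0.6]
gripper_width: 0.997
gripper_force: 0.0
```

Emit:
jog_arm(deltas=[{"dp": [0.1,-0.15,0],"claw": 1,"twist": 0},{"dp": [0,0,0],"claw": 0.5,"twist": 0},{"dp": [0,0,0],"claw": 0.4,"twist": 0},{"dp": [0,0,0],"claw": 0.4,"twist": 0},{"dp": [0,0,0],"claw": 0.4,"twist": 0},{"dp": [0,0,0],"claw": 0.4,"twist": 0}])

```text
clock: 9.0
ee_pos: [0.5447, -0.1294, 0.0698]
tool_rot: [179.9, 0.0, 90.1]
force: [-1.7, -0.1, 7.8]
gripper_width: 0.59
gripper_force: 61.2
```

```bash
python3 - <<'E'
from h import *
s=sense(); print({k:np.round(s[k],4).tolist() for k in ('clock','joints','ee_pos','tool_rot','force','gripper_width')})
E
```

```text
{'clock': 9.0, 'joints': [15.7585, 31.3483, -7.4714, 106.0234, 5.724, 42.8983, 5.2827], 'ee_pos': [0.5447, -0.1294, 0.0698], 'tool_rot': [179.9144, 0.0284, 90.1083], 'force': [-1.7397, -0.1072, 7.7986], 'gripper_width': 0.5902}
```

Emit:
jog_arm(deltas=[{"dp": [0,0,-0.5],"claw": 0.4,"twist": 0},{"dp": [0,0,-1.5],"claw": 0.4,"twist": 0},{"dp": [0,0,-2],"claw": 0.4,"twist": 0},{"dp": [0,0,-2],"claw": 0.4,"twist": 0},{"dp": [0,0,-2],"claw": 0.4,"twist": 0},{"dp": [0,0,-2],"claw": 0.4,"twist": 0},{"dp": [0,0,-2],"claw": 0.4,"twist": 0},{"dp": [0,0,-2],"claw": 0.4,"twist": 0},{"dp": [0,0,-2],"claw": 0.4,"twist": 0},{"dp": [0,0,-1],"claw": 0.4,"twist": 0}])

```text
clock: 10.0
ee_pos: [0.5446, -0.1293, 0.2403]
tool_rot: [179.9, 0.0, 90.1]
force: [0.6, -0.1, -2.8]
gripper_width: 0.587
gripper_force: 62.8
```

Emit:
jog_arm(deltas=[{"dp": [1,-0.1,0],"claw": 0.4,"twist": 0},{"dp": [1.8,-0.2,0],"claw": 0.4,"twist": 0},{"dp": [2.1,-0.3,0],"claw": 0.4,"twist": 0},{"dp": [2.1,-0.3,0],"claw": 0.4,"twist": 0},{"dp": [2.1,-0.3,0],"claw": 0.4,"twist": 0},{"dp": [2.1,-0.3,0],"claw": 0.4,"twist": 0},{"dp": [2.1,-0.3,0],"claw": 0.4,"twist": 0},{"dp": [2.1,-0.3,0],"claw": 0.4,"twist": 0},{"dp": [2.1,-0.3,0],"claw": 0.4,"twist": 0},{"dp": [2.1,-0.3,0],"claw": 0.4,"twist": 0}])

```text
clock: 11.0
ee_pos: [0.5156, 0.0683, 0.2372]
tool_rot: [-179.9, -0.0, 90.2]
force: [-0.0, -0.2, -2.3]
gripper_width: 0.587
gripper_force: 62.8
```

Emit:
jog_arm(deltas=[{"dp": [2.1,-0.2,0],"claw": 0.4,"twist": 0},{"dp": [2.1,-0.2,0],"claw": 0.4,"twist": 0},{"dp": [2.1,-0.2,0],"claw": 0.4,"twist": 0},{"dp": [2.1,-0.2,0],"claw": 0.4,"twist": 0},{"dp": [2.1,-0.2,0],"claw": 0.4,"twist": 0},{"dp": [2.1,-0.2,0],"claw": 0.4,"twist": 0},{"dp": [2.1,-0.3,0],"claw": 0.4,"twist": 0},{"dp": [2.1,-0.2,0],"claw": 0.4,"twist": 0},{"dp": [1.5,-0.2,0],"claw": 0.4,"twist": 0},{"dp": [0.7,-0.1,0],"claw": 0.4,"twist": 0}])

```text
clock: 12.0
ee_pos: [0.4952, 0.2586, 0.2376]
tool_rot: [-179.9, -0.0, 90.3]
force: [0.4, -0.6, -3.4]
gripper_width: 0.585
gripper_force: 62.8
```

```bash
python3 - <<'E'
from h import *
s=sense(); print({k:np.round(s[k],4).tolist() for k in ('clock','joints','ee_pos','tool_rot','force','gripper_width')})
_,a=shot('scene','scene3'); _,b=shot('side','side3')
v=np.hstack([cv2.resize(a[60:260,250:420],(382,450),interpolation=2),cv2.resize(b[130:350,160:330],(348,450),interpolation=2)]); cv2.imwrite('pics/v3.png',v)
E
```

```text
{'clock': 12.0, 'joints': [-19.4243, 21.8176, -15.6087, 92.8234, 6.202, 66.2957, -36.2158], 'ee_pos': [0.4952, 0.2586, 0.2376], 'tool_rot': [-179.8993, -0.0076, 90.2577], 'force': [0.4163, -0.5687, -3.4306], 'gripper_width': 0.5849}
```

View pics/v3.png

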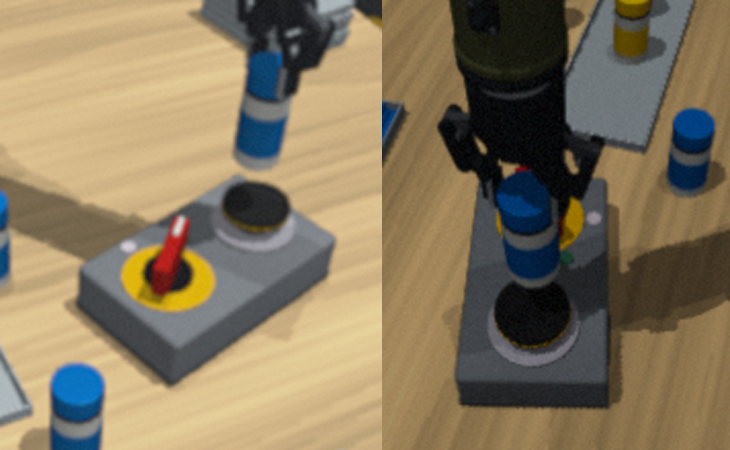

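The jar is held upright above the pad, and the handle still points to the green dot.

Emit:
jog_arm(deltas=[{"dp": [0.6,0,0],"claw": 0.4,"twist": 0},{"dp": [0.5,0,1],"claw": 0.4,"twist": 0},{"dp": [0,0,1.5],"claw": 0.4,"twist": 0},{"dp": [0,0,1.3],"claw": 0.4,"twist": 0},{"dp": [0,0,1],"claw": 0.4,"twist": 0},{"dp": [0,0,0.5],"claw": 0.4,"twist": 0},{"dp": [0,0,0],"claw": 0.4,"twist": 0}])

```text
clock: 12.8
ee_pos: [0.4963, 0.2673, 0.1847]
tool_rot: [-179.9, 0.0, 90.1]
force: [-0.8, 0.9, -3.5]
gripper_width: 0.586
gripper_force: 62.9
```

```bash
python3 - <<'E'
from meas import *
s=sense(); print({k:np.round(s[k],4).tolist() for k in ('clock','ee_pos','tool_rot','force')})
shot('scene','scene4'); shot('side','side4')
B=((98,140,40),(120,255,255))
c,a=load('scene4'); c2,b=load('side4')
# lower blue band: component nearest above pad
for t,box in (('scene4',(335,90,395,180)),('side4',(200,190,270,300))):
    c,im=load(t); n,l,st,ce=cv2.connectedComponentsWithStats(hsvm(im,*B)[box[1]:box[3],box[0]:box[2]]); print(t,[(st[i,:4]+[box[0],box[1],0,0]).tolist()+[int(st[i,4])] for i in range(1,n) if st[i,4]>30])
E
```

```text
{'clock': 12.8, 'ee_pos': [0.4963, 0.2673, 0.1847], 'tool_rot': [-179.932, 0.0379, 90.0931], 'force': [-0.797, 0.9113, -3.4619]}
scene4 [[361, 101, 15, 22, 243], [356, 128, 20, 18, 252]]
side4 [[216, 234, 25, 29, 553], [219, 263, 27, 20, 308]]
```

```bash
python3 - <<'E'
from meas import *
B=((98,140,40),(120,255,255))
p,r,rad=solve([bearing('scene4',*B,(350,126,385,150)),bearing('side4',*B,(214,262,250,286))]); print(p,rad)
D=((0,0,0),(180,255,60))
# pad bearing pre-jar
p,r,rad=solve([bearing('scene0',*D,(340,130,390,170)),bearing('side0',*D,(205,255,265,312)),bearing('wrist1',*D,(350,140,430,220))]); print(p,r,rad)
E
```

```text
[0.49629551 0.26779049] [np.float64(0.022091181307987706), np.float64(0.025957541864204087)]
[0.49511159 0.27181025] [-6.07807051e-05 -9.47181681e-05 -4.82997340e-05] [np.float64(0.03583521295265612), np.float64(0.03968884570973361), np.float64(0.03888046263989193)]
```

Emit:
jog_arm(deltas=[{"dp": [0.3,-0.1,0.4],"claw": 0.4,"twist": 0},{"dp": [0,0,0.4],"claw": 0.4,"twist": 0},{"dp": [0,0,0.3],"claw": 0.4,"twist": 0},{"dp": [0,0,0.3],"claw": 0.4,"twist": 0},{"dp": [0,0,0.2],"claw": 0.4,"twist": 0},{"dp": [0,0,0],"claw": 0.4,"twist": 0}])

```text
clock: 13.5
ee_pos: [0.4955, 0.2709, 0.1697]
tool_rot: [180.0, -0.0, 90.1]
force: [-1.4, -0.4, 3.7]
gripper_width: 0.589
gripper_force: 63.2
```

Emit:
jog_arm(deltas=[{"dp": [0,0,0.3],"claw": 0.4,"twist": 0},{"dp": [0,0,0.3],"claw": 0.4,"twist": 0},{"dp": [0,0,0.2],"claw": 0.4,"twist": 0},{"dp": [0,0,0],"claw": 0.4,"twist": 0}])

```text
clock: 13.9
ee_pos: [0.4955, 0.2709, 0.1616]
tool_rot: [180.0, -0.0, 90.1]
force: [-2.4, -0.2, 6.1]
gripper_width: 0.592
gripper_force: 63.5
```

Emit:
jog_arm(deltas=[{"dp": [0,0,0.15],"claw": 0.4,"twist": 0},{"dp": [0,0,0.15],"claw": 0.4,"twist": 0},{"dp": [0,0,0],"claw": 0.4,"twist": 0}])

```text
clock: 14.2
ee_pos: [0.4955, 0.271, 0.1589]
tool_rot: [180.0, -0.0, 90.1]
force: [-3.6, 0.1, 7.6]
gripper_width: 0.59
gripper_force: 63.9
```

Emit:
jog_arm(deltas=[{"dp": [0,0,0.15],"claw": 0.4,"twist": 0},{"dp": [0,0,0],"claw": 0.4,"twist": 0}])

```text
clock: 14.4
ee_pos: [0.4955, 0.2713, 0.1586]
tool_rot: [179.9, -0.1, 90.1]
force: [-5.8, -1.0, 16.8]
gripper_width: 0.586
gripper_force: 64.8
```

Emit:
jog_arm(deltas=[{"dp": [0,0,0.04],"claw": 0.4},{"dp": [0,0,0],"claw": 0.4},{"dp": [0,0,0],"claw": 0.4},{"dp": [0,0,0],"claw": 0.4},{"dp": [0,0,0],"claw": 0.4},{"dp": [0,0,0],"claw": 0.4},{"dp": [0,0,0],"claw": 0.4},{"dp": [0,0,0],"claw": 0.4},{"dp": [0,0,0],"claw": 0.4},{"dp": [0,0,0],"claw": 0.4}])

```text
invalid input at $.deltas[0]: expected keys claw, dp, twist
```

Emit:
jog_arm(deltas=[{"dp": [0,0,0],"claw": 0.4},{"dp": [0,0,0],"claw": 0.4},{"dp": [0,0,0],"claw": 0.4},{"dp": [0,0,0],"claw": 0.4},{"dp": [0,0,0],"claw": 0.4},{"dp": [0,0,0],"claw": 0.4},{"dp": [0,0,0],"claw": 0.4},{"dp": [0,0,0],"claw": 0.4},{"dp": [0,0,0],"claw": 0.4},{"dp": [0,0,0],"claw": 0.4}])

```text
invalid input at $.deltas[0]: expected keys claw, dp, twist
```

Emit:
jog_arm(deltas=[{"dp": [0,0,0],"claw": 0.4},{"dp": [0,0,0],"claw": 0.4},{"dp": [0,0,-0.5],"claw": 0.4},{"dp": [0,0,-1],"claw": 0.4},{"dp": [0,0,-1.5],"claw": 0.4},{"dp": [0,0,-2],"claw": 0.4},{"dp": [0,0,-2],"claw": 0.4},{"dp": [0,0,-1],"claw": 0.4},{"dp": [0,0,0],"claw": 0.4}])

```text
invalid input at $.deltas[0]: expected keys claw, dp, twist
```

Emit:
jog_arm(deltas=[{"dp": [0,0,0.04],"claw": 0.4,"twist": 0},{"dp": [0,0,0],"claw": 0.4,"twist": 0},{"dp": [0,0,0],"claw": 0.4,"twist": 0},{"dp": [0,0,0],"claw": 0.4,"twist": 0},{"dp": [0,0,0],"claw": 0.4,"twist": 0},{"dp": [0,0,0],"claw": 0.4,"twist": 0},{"dp": [0,0,0],"claw": 0.4,"twist": 0},{"dp": [0,0,0],"claw": 0.4,"twist": 0},{"dp": [0,0,0],"claw": 0.4,"twist": 0},{"dp": [0,0,0],"claw": 0.4,"twist": 0}])

```text
clock: 15.4
ee_pos: [0.4956, 0.2714, 0.1586]
tool_rot: [179.9, -0.1, 90.1]
force: [-5.4, -2.3, 19.1]
gripper_width: 0.594
gripper_force: 65.0
```

Emit:
jog_arm(deltas=[{"dp": [0,0,0],"claw": 0.4,"twist": 0},{"dp": [0,0,0],"claw": 0.4,"twist": 0},{"dp": [0,0,0],"claw": 0.4,"twist": 0},{"dp": [0,0,0],"claw": 0.4,"twist": 0},{"dp": [0,0,0],"claw": 0.4,"twist": 0},{"dp": [0,0,0],"claw": 0.4,"twist": 0},{"dp": [0,0,0],"claw": 0.4,"twist": 0},{"dp": [0,0,0],"claw": 0.4,"twist": 0},{"dp": [0,0,0],"claw": 0.4,"twist": 0},{"dp": [0,0,0],"claw": 0.4,"twist": 0}])

```text
clock: 16.4
ee_pos: [0.4956, 0.2713, 0.1586]
tool_rot: [179.9, -0.1, 90.1]
force: [-6.4, -0.5, 18.9]
gripper_width: 0.587
gripper_force: 65.0
```

Emit:
jog_arm(deltas=[{"dp": [0,0,0],"claw": 0.4,"twist": 0},{"dp": [0,0,-0.5],"claw": 0.4,"twist": 0},{"dp": [0,0,-1],"claw": 0.4,"twist": 0},{"dp": [0,0,-1.5],"claw": 0.4,"twist": 0},{"dp": [0,0,-2],"claw": 0.4,"twist": 0},{"dp": [0,0,-2],"claw": 0.4,"twist": 0},{"dp": [0,0,-1],"claw": 0.4,"twist": 0},{"dp": [0,0,0],"claw": 0.4,"twist": 0}])

```text
clock: 17.2
ee_pos: [0.4962, 0.2709, 0.2374]
tool_rot: [179.9, -0.1, 90.1]
force: [0.2, 0.4, -3.0]
gripper_width: 0.588
gripper_force: 63.0
```

Emit:
jog_arm(deltas=[{"dp": [-1,0.1,0],"claw": 0.4,"twist": 0},{"dp": [-1.8,0.2,0],"claw": 0.4,"twist": 0},{"dp": [-2.1,0.25,0],"claw": 0.4,"twist": 0},{"dp": [-2.1,0.25,0],"claw": 0.4,"twist": 0},{"dp": [-2.1,0.25,0],"claw": 0.4,"twist": 0},{"dp": [-2.1,0.25,0],"claw": 0.4,"twist": 0},{"dp": [-2.1,0.25,0],"claw": 0.4,"twist": 0},{"dp": [-2.1,0.25,0],"claw": 0.4,"twist": 0},{"dp": [-2.1,0.25,0],"claw": 0.4,"twist": 0},{"dp": [-2.1,0.25,0],"claw": 0.4,"twist": 0}])

```text
clock: 18.2
ee_pos: [0.5181, 0.0727, 0.2352]
tool_rot: [-179.9, 0.0, 90.1]
force: [0.9, -0.4, -2.6]
gripper_width: 0.59
gripper_force: 63.0
```

Emit:
jog_arm(deltas=[{"dp": [-2.1,0.25,0],"claw": 0.4,"twist": 0},{"dp": [-2.1,0.25,0],"claw": 0.4,"twist": 0},{"dp": [-2.1,0.25,0],"claw": 0.4,"twist": 0},{"dp": [-2.1,0.25,0],"claw": 0.4,"twist": 0},{"dp": [-2.1,0.25,0],"claw": 0.4,"twist": 0},{"dp": [-2.1,0.25,0],"claw": 0.4,"twist": 0},{"dp": [-2.1,0.25,0],"claw": 0.4,"twist": 0},{"dp": [-2.1,0.25,0],"claw": 0.4,"twist": 0},{"dp": [-1.8,0.25,0],"claw": 0.4,"twist": 0},{"dp": [-0.9,0.1,0],"claw": 0.4,"twist": 0}])

```text
clock: 19.2
ee_pos: [0.5416, -0.1231, 0.2351]
tool_rot: [-179.8, 0.0, 89.9]
force: [-0.2, -0.2, -2.8]
gripper_width: 0.589
gripper_force: 63.0
```

Emit:
jog_arm(deltas=[{"dp": [0,0,0],"claw": 0.4,"twist": 0}])

```text
clock: 19.3
ee_pos: [0.5419, -0.122, 0.2355]
tool_rot: [-179.9, 0.0, 90.0]
force: [0.2, 0.4, -2.6]
gripper_width: 0.585
gripper_force: 63.0
```

Emit:
jog_arm(deltas=[{"dp": [-0.7,0.25,1],"claw": 0.4,"twist": 0},{"dp": [0,0,2],"claw": 0.4,"twist": 0},{"dp": [0,0,2.5],"claw": 0.4,"twist": 0},{"dp": [0,0,2.5],"claw": 0.4,"twist": 0},{"dp": [0,0,2.5],"claw": 0.4,"twist": 0},{"dp": [0,0,2.5],"claw": 0.4,"twist": 0},{"dp": [0,0,1.5],"claw": 0.4,"twist": 0},{"dp": [0,0,1],"claw": 0.4,"twist": 0},{"dp": [0,0,0.3],"claw": 0.4,"twist": 0},{"dp": [0,0,0],"claw": 0.4,"twist": 0}])

```text
clock: 20.3
ee_pos: [0.5453, -0.1268, 0.0784]
tool_rot: [-180.0, -0.0, 90.1]
force: [0.5, 0.3, -2.9]
gripper_width: 0.582
gripper_force: 63.0
```

Emit:
jog_arm(deltas=[{"dp": [-0.2,0,0.3],"claw": 0.4,"twist": 0},{"dp": [0,0,0.2],"claw": 0.4,"twist": 0},{"dp": [0,0,0.2],"claw": 0.4,"twist": 0},{"dp": [0,0,0.1],"claw": 0.4,"twist": 0},{"dp": [0,0,0],"claw": 0.4,"twist": 0}])

```text
clock: 20.8
ee_pos: [0.5453, -0.1292, 0.0706]
tool_rot: [-180.0, -0.0, 90.1]
force: [-0.9, -0.4, -2.6]
gripper_width: 0.584
gripper_force: 63.0
```

Emit:
jog_arm(deltas=[{"dp": [0,0,0.1],"claw": 0.4,"twist": 0},{"dp": [0,0,0.05],"claw": 0.4,"twist": 0},{"dp": [0,0,0],"claw": 0.4,"twist": 0}])

```text
clock: 21.1
ee_pos: [0.5454, -0.1293, 0.0698]
tool_rot: [180.0, 0.0, 90.1]
force: [-2.5, -0.5, 4.2]
gripper_width: 0.588
gripper_force: 63.6
```

Emit:
jog_arm(deltas=[{"dp": [0,0,0],"claw": 0.65,"twist": 0},{"dp": [0,0,0],"claw": 0.75,"twist": 0},{"dp": [0,0,0],"claw": 0.9,"twist": 0},{"dp": [0,0,0],"claw": 1,"twist": 0},{"dp": [0,0,0],"claw": 1,"twist": 0},{"dp": [0,0,-1],"claw": 1,"twist": 0},{"dp": [0,0,-2],"claw": 1,"twist": 0},{"dp": [0,0,-2.5],"claw": 1,"twist": 0},{"dp": [0,0,-2.5],"claw": 1,"twist": 0},{"dp": [0,0,-2.5],"claw": 1,"twist": 0}])

```text
clock: 22.1
ee_pos: [0.5452, -0.1292, 0.1759]
tool_rot: [180.0, 0.0, 90.1]
force: [-0.3, 0.2, -0.0]
gripper_width: 1.0
gripper_force: 0.0
```

Emit:
jog_arm(deltas=[{"dp": [0,0,-2.5],"claw": 1,"twist": 0},{"dp": [0,0,-2.5],"claw": 1,"twist": 0},{"dp": [0,0,-1.5],"claw": 1,"twist": 0},{"dp": [0,0,0],"claw": 1,"twist": 0}])

```text
clock: 22.5
ee_pos: [0.5465, -0.1293, 0.242]
tool_rot: [179.7, 0.1, 90.1]
force: [-0.1, -0.5, -0.5]
gripper_width: 1.0
gripper_force: 0.0
```

```bash
python3 - <<'E'
from meas import *
shot('scene','scene5'); _,b=shot('side','side5'); cv2.imwrite('pics/v5.png',np.hstack([cv2.resize(cv2.imread('pics/scene5.png'),(400,300)),cv2.resize(b,(400,300))]))
B=((98,140,40),(120,255,255))
print(solve([bearing('scene5',*B,(205,190,240,245)),bearing('side5',*B,(250,140,280,185))]))
E
```

```text
(array([ 0.54447294, -0.12832422]), array([4.85722573e-17, 0.00000000e+00]), [np.float64(0.02411642438981807), np.float64(0.02360214404653777)])
```

View pics/v5.png

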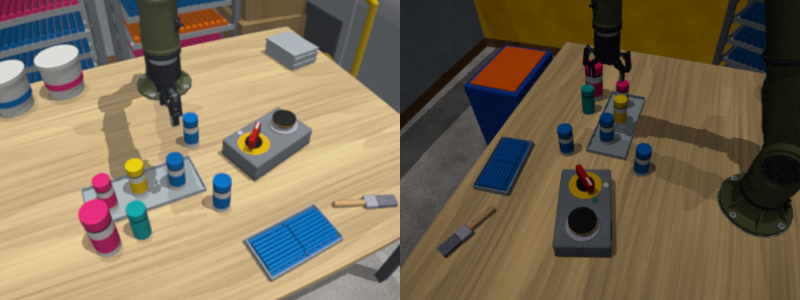

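The blue jar stands upright on the tray at (175,170) in the left picture. The pink and yellow jars haven't moved, the handle points to green, and the arm is clear.

```bash
python3 -c "
from plant import close_job; print(close_job())"
```

```text
the job is handed in; nothing more can be done
None
```

The job is handed in at about 22.6 s: the isolator is on, the pad was held on its stop for about two seconds with the blue jar, and the jar is back upright in its place on the tray, with the pink and yellow jars left where they stood.

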